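Slide the drawer tower home against the stop rail

ROBOT

A 6-joint arm with a two-finger parallel gripper is mounted at the origin on the work surface. World frame = base frame: x ahead of the robot, y to its left, z up, the work surface at z = 0. Lengths are in m, angles in degrees, forces in N, time in s.
With the tool pointing down it reaches from about 0.375 to 0.9 m from the base axis. Payload 3.1 kg.
Tool frame: the origin (TCP) lies at the very end of the fingers, on their centre line; the grasp point (between the pads) lies 19 mm behind it; z points along the fingers, y is the line along which they close (so a half turn about z gives the same grasp; the last joint's range is limited). The gripper opens to 87 mm and grips with 3 to 60 N. Pads are 19 mm wide; open, the fingers measure 117 mm over their backs; the gripper's body (75 mm by 190 mm) begins 51 mm behind the grasp point.
Start: joints at [-83.91, 30.224, 82.088, -0, 67.689, -10.227], TCP at [0.176, -0.6, 0.223] pointing down, gripper open.
Joint ranges: [-176.69, 176.69], [-43.24, 126.21], [12.49, 139.97], [-82, 262], [0, 151.66], [-163.58, 163.58]. Speed limits (degrees/s): [159.86, 159.86, 180, 180, 180, 180].

INTERFACE

Orientations are given as a 3x3 rotation matrix whose columns are the frame's x, y, z axes.
In Python, from rig import * gives the robot as it stands.
- The arm moves only by the tool jog_arm, never from a script. Its arguments are lists of equal length, an entry for each row: "delta_pos": the shift along the world's x, y, z in cm, a list of three; "turn": the turn about the world's z in degrees; "grip": the closure, from 0 (fully open) to 1 (shut). In form: {"delta_pos": [[x, y, z], ...], "turn": [turn, ...], "grip": [grip, ...]}. A call has 1 to 12 rows; each row is the pose to reach, as a shift and turn from the pose commanded when the call began; what a row does not reach only later rows make up. A row lasts 1/8 s, in which the tool goes at most 62.5 mm and 10.7 degrees, less where a joint would pass 70% of its speed; a pose out of reach is approached as far as the arm can. A call with a gripper value outside its range is refused whole. The fingers move at their own pace and stop on an object; the grip force is fixed at half the most. Time passes only in rows, so rows that repeat a pose let the fingers close. It gives the time, the measured TCP pose, the force, the opening and the grip force at its end, in the units of the state.
- read_state(): the state, without advancing time (a new reading comes with each control period).
- capture(name): name is "scene" or "top" or "wrist"; returns a dict with "color" (384x512x3 uint8, blue, green, red), "fovy" (degrees; the focal length in pixels is half the picture's height over the tangent of half this angle, whatever the lens; pixels are square), "cx", "cy" (the principal point, pixels), "k1" (the pictures are not rectified: a ray, as slopes to the right and down, at radius r is drawn at 1 + k1 r^2 times it, then the intrinsics apply), "camera_from_world" (4x4, takes a point from world to camera coordinates). Camera axes: x right, y up, looking along -z (the intrinsics and any distortion apply to the point x, -y, -z); pixel columns grow to the right and rows downward; lengths in m; the calibration is good to about 2 mm. A picture is of the moment at which its call begins. There is no depth.
- hand_in(): hands the job in; it is judged then, once.
The state is a dict: "time_s": time; "joint_positions": joint angles; "qvel": joint speeds; "tau": joint torques, N m; "position": TCP position; "tcp_rot": TCP orientation; "force": force on the tool from outside, world axes, zero at the start; "moment": the same for the moment, N m; "opening": opening from 0.0 (shut) to 1.0 (fully open); "grasp_force": force on a finger pad.
Only numpy, scipy, OpenCV 4.12 (cv2) and the standard library are available. Lean on these libraries where they do the work, as an engineer would, in place of code of your own. Each camera call takes 0.05 s, during which the arm holds its last target. There are 200 camera calls.

TASK

Push the heavy drawer tower along the bench, low down on the end of its wooden plinth so that it slides and does not tip, until the end of the tower stands flat against the wooden stop rail with its plinth wholly on the green mat in front of the rail. Do not lift, carry or tip the tower, and leave the cup, clamp block, stone seal and tray alone.

Things in the scene. Friction and masses are not known exactly. Their poses are not given: they have to be found in the camera images.
- tower: Loose drawer tower, 1.1 to 1.7 kg: pale wooden plinth 140 (x) by 150 (y) by 36 mm high, on it a grey drawer cabinet 130 (x) by 90 (y) by 160 mm high, thin steel handle on top to z = 227 mm. Origin on the bench under the cabinet's middle. At y = +45 mm cabinet and plinth end flush (leading end); behind, the plinth juts out as a 60 mm ledge to y = -105 mm. Push it along its +y; z is up.
- tower_push (a point): The place to push: middle of the plinth's upright end face below the ledge (tower x = 0, y = -105 mm, 18 mm above the bench). The face is 140 mm wide, 36 mm high and looks along tower -y. Pushed here the tower slides with a drag of about 5 to 12 N; pushed high on the cabinet it topples over its leading end.
- tower_lead (a point): Middle of the plinth's leading end face (tower x = 0, y = +45 mm, 18 mm above the bench), which comes to lie against the rail. Axes as the tower's.
- dock: Fixed stop rail, a brown wooden bar 260 (x) by 30 (y, from 0 to +30) by 40 mm high. Origin at bench level in the middle of its stop face, which looks along dock -y. Before it lies a green mat with no thickness, x = -95 to 95 mm, y = -170 to 0 mm. The tower is home when its y axis points along dock +y and tower_lead is at dock x about 0, y = 0.
- cup: Bystander: open steel cup, 68 mm across, 95 mm high, origin under its middle, beyond the work. Leave alone.
- clamp: Bystander: yellow wooden carving clamp block, 70 by 110 by 62 mm high, origin under its middle, beyond the work. Leave alone.
- seal: Bystander: pale stone seal blank standing on end, 30 by 30 by 60 mm high, origin under its middle. Leave alone.
- tray: Bystander: shallow steel tray, 130 (x) by 200 (y) by 18 mm high, behind the rail, origin under its middle. Leave alone.
Mind the look-alikes: they are no part of the job. There is more than one size of the tower; the one meant has the size given above.

How it is judged:
By the outcome, as a careful person would: the job done as asked, in the order asked, and still so for the second after the job is handed in, with the robot touching nothing.
It also fails if it takes over 45 s, if anything falls off the work surface, if the arm or the gripper's body presses on something with over 40 N, if the wrist force passes 120 N, or if a joint passes its speed limit or range.

## Working session

There is one attempt and no reset: what is moved stays moved. The work goes in short steps, Python scripts to look and compute and a tool call to move; the robot and the scene stay as the last step left them, time stands still between calls to the robot, and variables do not carry over. Pictures are saved under pics/ and viewed, at most 10 in all, crops included, and the job is handed in when it is done.

Besides the shell and the picture viewer there is one more tool, called as a command line: name --pt "numbers of a row" for each row, then --argument value for the rest. jog_arm: Moves the arm, as the interface text tells. Its arguments: {"type":"object","properties":{"delta_pos":{"type":"array"},"turn":{"type":"array"},"grip":{"type":"array"}},"required":["delta_pos","turn","grip"]}

```bash
mkdir -p pics; cat > h.py <<'E'
from rig import *
import numpy as np, cv2
def proj(c,P):
    P=np.atleast_2d(P); M=c["camera_from_world"]; q=P@M[:3,:3].T+M[:3,3]
    s=np.c_[q[:,0]/-q[:,2],-q[:,1]/-q[:,2]]; r2=(s**2).sum(1,keepdims=True)
    f=192/np.tan(np.radians(c["fovy"]/2)); s=s*(1+c["k1"]*r2)
    return s*f+[c["cx"],c["cy"]]
def ray(c,uv,z):
    uv=np.atleast_2d(uv).astype(float); f=192/np.tan(np.radians(c["fovy"]/2))
    d=(uv-[c["cx"],c["cy"]])/f; s=d.copy()
    for _ in range(20): s=d/(1+c["k1"]*(s**2).sum(1,keepdims=True))
    M=np.array(c["camera_from_world"]); R=M[:3,:3]; o=-R.T@M[:3,3]
    w=np.c_[s[:,0],-s[:,1],-np.ones(len(s))]@R
    return o+w*((z-o[2])/w[:,2])[:,None]
E
python3 - <<'E'
from h import *
import pickle
cs={n:capture(n) for n in("scene","top")}
pickle.dump(cs,open("c0.pkl","wb"))
for n,c in cs.items():
    cv2.imwrite(f"pics/{n}0.png",cv2.resize(c["color"],(768,576),interpolation=cv2.INTER_CUBIC))
    M=np.array(c["camera_from_world"]);print(n,c["fovy"],c["k1"],-M[:3,:3].T@M[:3,3])
E
```

```text
scene 42.39253277468935 -0.033714485509065174 [1.38282264 0.67301223 0.7821991 ]
top 49.59512653974798 -0.150462512568459 [0.41921646 0.10167385 1.18886144]
```

View pics/scene0.png

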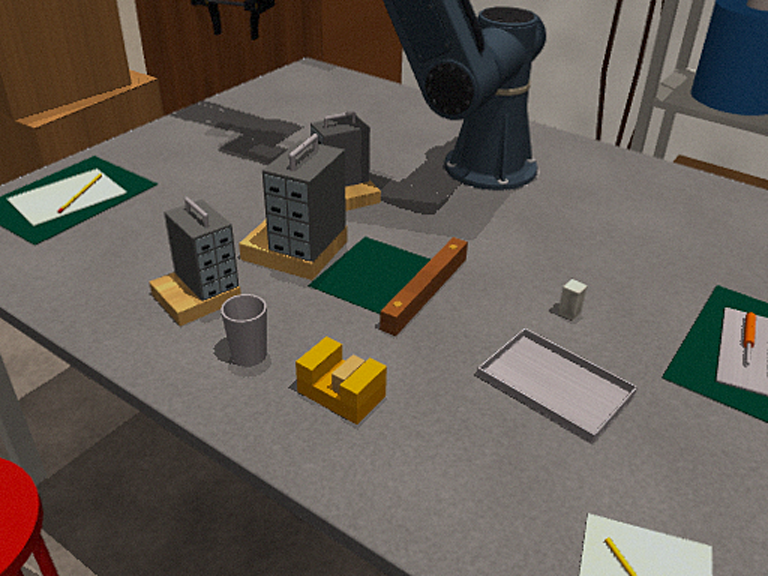

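View pics/top0.png

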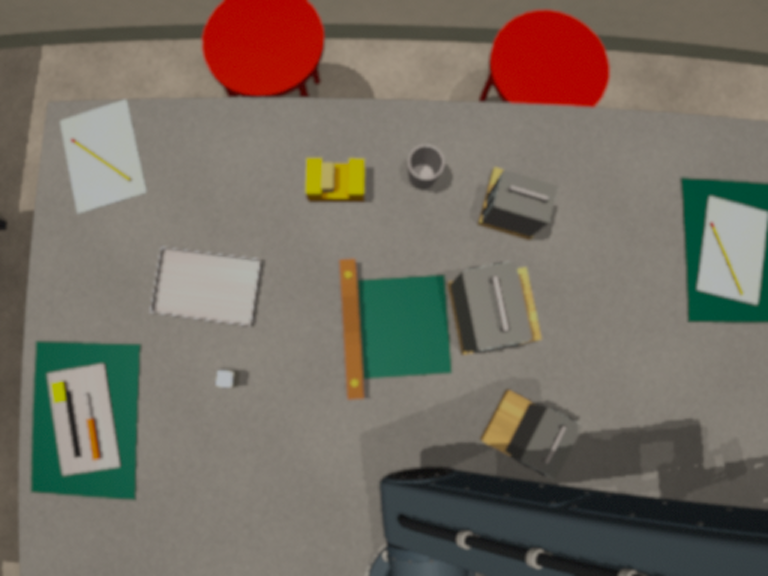

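```bash
python3 - <<'E'
from h import *
import pickle
cs=pickle.load(open("c0.pkl","rb"))
a=cs["top"]["color"][160:270,215:375]; b=cs["scene"]["color"][80:230,140:320]
a=cv2.resize(a,(800,550),interpolation=cv2.INTER_CUBIC);b=cv2.resize(b,(720,600),interpolation=cv2.INTER_CUBIC)
cv2.imwrite("pics/a.png",a);cv2.imwrite("pics/b.png",b)
E
```

```text
(no output)
```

View pics/a.png

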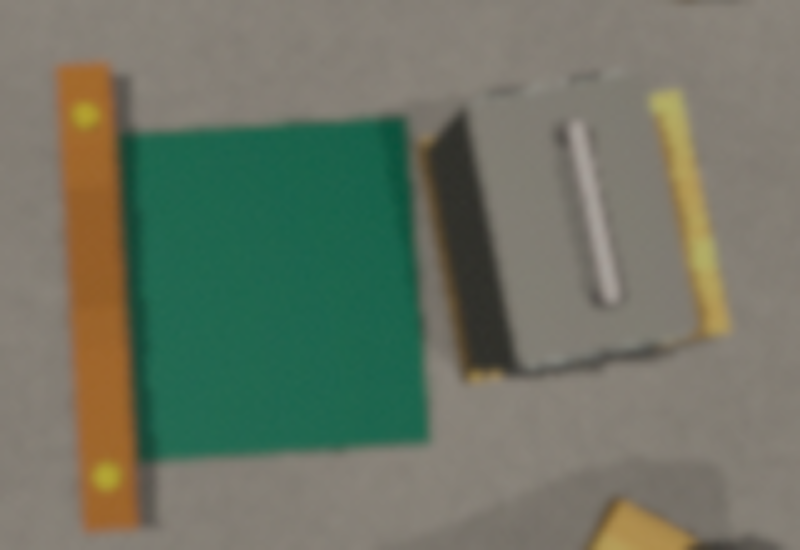

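View pics/b.png

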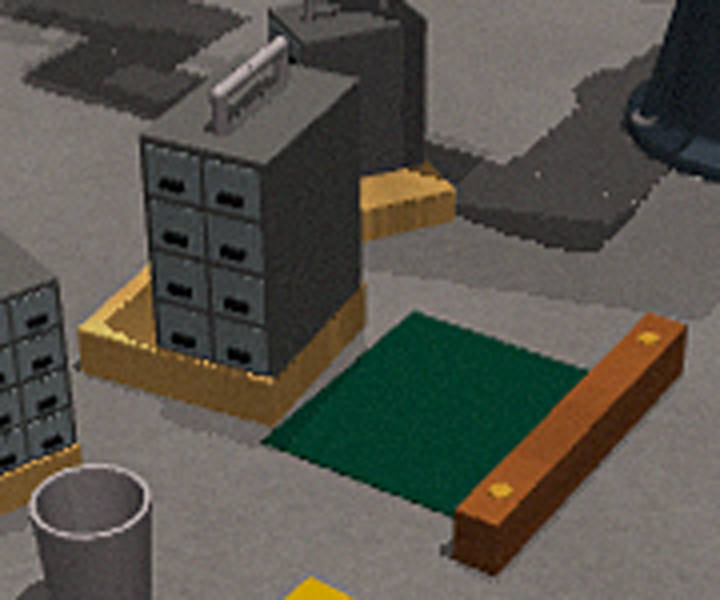

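```bash
python3 - <<'E'
from h import *
import pickle
cs=pickle.load(open("c0.pkl","rb"));np.set_printoptions(precision=4,suppress=True)
t=cs["top"];s=cs["scene"]
# pixel centers under cv2.resize: u=(U+.5)/5-.5
T=lambda p,z:ray(t,(np.array(p)+.5)/5-.5+[215,160],z)
S=lambda p,z:ray(s,(np.array(p)+.5)/4-.5+[140,80],z)
def show(n,P):print(n,P[:,:2].tolist() and np.round(P[:,:2],4).tolist(),[round(float(np.linalg.norm(P[i,:2]-P[i-1,:2])),4) for i in range(1,len(P))],[round(float(np.degrees(np.arctan2(*(P[i,:2]-P[i-1,:2])[::-1]))),1) for i in range(1,len(P))])
show("plinth top z36 (rear far, rear near)",T([(684,90),(731,333)],.036))
show("plinth lead",T([(418,140),(464,381)],.036))
show("plinth lead at z0?",T([(418,140),(464,381)],0))
show("cab top",T([(650,72),(468,103),(516,370),(700,337)],.196))
show("handle",T([(577,122),(608,302)],.227))
show("mat",T([(405,118),(428,440)],0))
show("rail top face",T([(110,65),(138,525)],.04))
show("S plinth top near side (rear,lead)",S([(78,326),(271,392)],.036))
show("S plinth bottom (rear,lead,lead other)",S([(82,370),(270,426),(366,325)],0))
show("S mat",S([(262,441),(415,311)],0))
show("S rail top: outer",S([(456,513),(650,313)],.04))
show("small towers ledge z36 etc",T([(620,497),(590,548)],.036))
E
```

```text
plinth top z36 (rear far, rear near) [[0.6086, -0.1914], [0.4709, -0.217]] [0.14] [-169.5]
plinth lead [[0.577, -0.0392], [0.4424, -0.0655]] [0.1372] [-168.9]
plinth lead at z0? [[0.5819, -0.0436], [0.4431, -0.0707]] [0.1415] [-168.9]
cab top [[0.5909, -0.1339], [0.5737, -0.044], [0.4447, -0.0674], [0.4616, -0.1574]] [0.0916, 0.1311, 0.0916] [100.8, -169.7, -79.4]
handle [[0.5608, -0.0913], [0.4762, -0.1055]] [0.0859] [-170.4]
mat [[0.5947, -0.0359], [0.4092, -0.0502]] [0.186] [-175.6]
rail top face [[0.6157, 0.1345], [0.3608, 0.1141]] [0.2557] [-175.4]
S plinth top near side (rear,lead) [[0.6034, -0.1936], [0.5839, -0.0374]] [0.1574] [97.1]
S plinth bottom (rear,lead,lead other) [[0.6044, -0.1935], [0.5762, -0.0466], [0.4393, -0.0717]] [0.1496, 0.1391] [100.9, -169.6]
S mat [[0.5923, -0.0399], [0.4028, -0.0548]] [0.1901] [-175.5]
S rail top: outer [[0.6181, 0.1368], [0.3557, 0.1137]] [0.2634] [-175.0]
small towers ledge z36 etc [[0.3789, -0.1534], [0.3506, -0.1366]] [0.0329] [149.3]
```

```bash
python3 - <<'E'
from h import *
import pickle
cs=pickle.load(open("c0.pkl","rb"));np.set_printoptions(precision=4,suppress=True)
t=cs["top"];st=read_state()
print(st["time_s"],st["position"],st["opening"],st["force"]);print(np.array(st["tcp_rot"]))
P=(np.array([(497,168),(480,222),(530,239),(551,228),(556,186)])+.5)/1.5-.5
for z in(0.,.036,.15):print(z,ray(t,P,z)[:,:2].tolist())
E
```

```text
0.1 [ 0.1756 -0.5991  0.2217] 1.000105411403711 [ 0.8052 -0.1721  0.1459]
[[ 0.9597  0.281  -0.0002]
 [ 0.281  -0.9597  0.002 ]
 [ 0.0003 -0.002  -1.    ]]
0.0 [[0.8128050461019314, -0.14294157856086692], [0.7013054807769578, -0.10748933035697524], [0.669709141965747, -0.20682595704644363], [0.6930324769508373, -0.24979815146971068], [0.7795387811139665, -0.26253409350747864]]
0.036 [[0.800886761243351, -0.13553436097275545], [0.6927635223994579, -0.10115564488601402], [0.6621239546314579, -0.1974842519275551], [0.6847410340064228, -0.2391552021929767], [0.7686278344551194, -0.2515054862397175]]
0.15 [[0.7631455258578461, -0.11207817194373605], [0.6657139875373754, -0.08109897422797023], [0.6381041947395418, -0.16790218571774124], [0.6584847980157772, -0.205452529483319], [0.7340765033687703, -0.2165815632251406]]
```

jog_arm --pt "2 1.6 0" --pt "6 5.2 0" --pt "10.5 9.6 0" --pt "15.5 14 0" --pt "20.5 18.6 0" --pt "25.5 23.2 0" --pt "30 27.6 0" --pt "33.5 31 0" --pt "35.8 33 0" --pt "36.5 33.6 0" --pt "36.5 33.6 0" --turn '[5,13,22,32,42,52,62,71,79,84.2,84.2]' --grip '[0,0,0,0,0,0,0,0,0,0,0]'

```text
time_s: 1.48
position: [0.5409, -0.2628, 0.222]
tcp_rot: [[-0.183, 0.983, -0.001], [0.983, 0.183, 0.001], [0.001, -0.001, -1.0]]
force: [-0.4, -0.4, -0.5]
opening: 1.002
grasp_force: 0.0
```

jog_arm --pt "0 0 -2" --pt "0 0 -6" --pt "0 0 -10" --pt "0 0 -14" --pt "0 0 -17.5" --pt "0 0 -20" --pt "0 0 -21" --pt "0 0 -21" --turn '[0,0,0,0,0,0,0,0]' --grip '[0,0,0,0,0,0,0,0]'

```text
time_s: 2.48
position: [0.5401, -0.2642, 0.0122]
tcp_rot: [[-0.181, 0.983, -0.001], [0.983, 0.181, 0.001], [0.001, -0.001, -1.0]]
force: [-0.1, 0.3, -0.4]
opening: 1.0
grasp_force: 0.0
```

jog_arm --pt "-0.2 1 0" --pt "-0.4 2.2 0" --pt "-0.6 3.2 0" --pt "-0.7 4.0 0" --pt "-0.8 4.3 0" --pt "-0.85 4.6 0" --pt "-0.9 4.8 0" --pt "-0.9 4.8 0" --turn '[0,0,0,0,0,0,0,0]' --grip '[0,0,0,0,0,0,0,0]'

```text
time_s: 3.48
position: [0.5318, -0.2161, 0.0125]
tcp_rot: [[-0.182, 0.983, 0.0], [0.983, 0.182, -0.0], [-0.0, 0.0, -1.0]]
force: [0.2, 0.7, -0.3]
opening: 0.998
grasp_force: 0.3
```

```bash
python3 - <<'E'
from h import *
a=capture("top")["color"][150:310,225:405];b=capture("scene")["color"][20:220,90:330]
cv2.imwrite("pics/c.png",np.hstack([cv2.resize(a,(400,356)),cv2.resize(b,(400,356))]))
E
```

```text
(no output)
```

View pics/c.png

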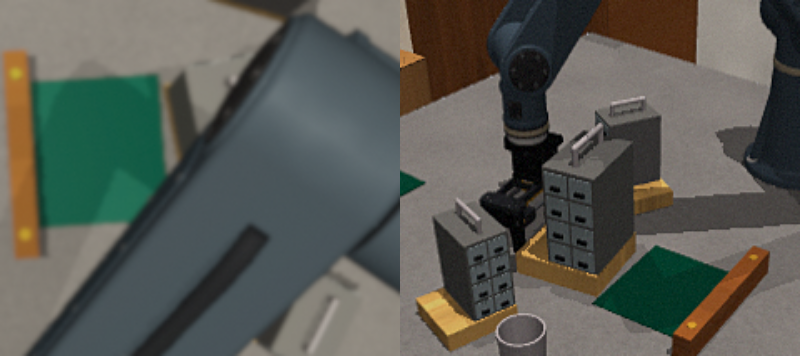

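The composite shows the gripper low behind the tall tower's ledge (right panel about (520,220)), clear of both small towers, with the mat and rail free ahead. Now I'll advance until it touches.

jog_arm --pt "-0.04 0.2 0" --pt "-0.07 0.4 0" --pt "-0.11 0.6 0" --pt "-0.15 0.8 0" --pt "-0.18 1.0 0" --pt "-0.18 1.0 0" --turn '[0,0,0,0,0,0]' --grip '[0,0,0,0,0,0]'

```text
time_s: 4.32
position: [0.5309, -0.2084, 0.0127]
tcp_rot: [[-0.184, 0.983, 0.003], [0.983, 0.184, -0.004], [-0.005, 0.002, -1.0]]
force: [-0.4, -6.9, -1.5]
opening: 1.003
grasp_force: 3.3
```

```bash
python3 - <<'E'
from h import *
c=capture("scene")["color"][80:230,140:320]
cv2.imwrite("pics/d.png",cv2.resize(c,(720,600),interpolation=cv2.INTER_CUBIC))
E
```

```text
(no output)
```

View pics/d.png

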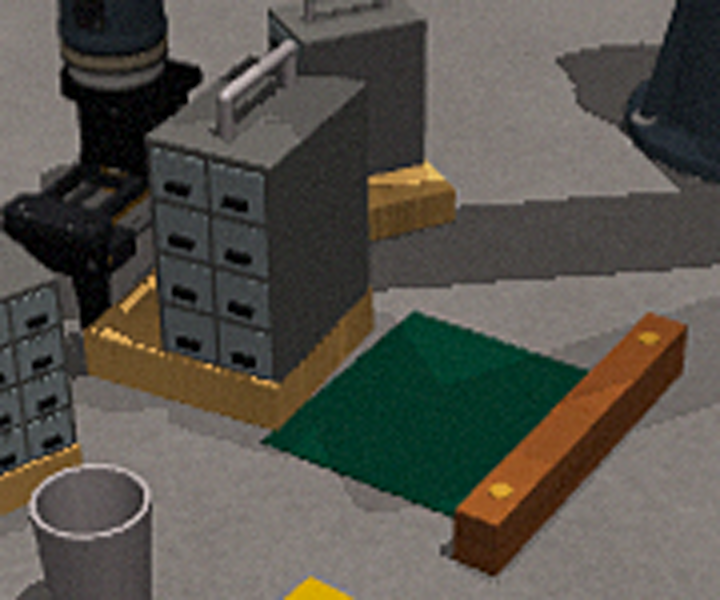

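```bash
python3 - <<'E'
from h import *
import pickle
np.set_printoptions(precision=4,suppress=True)
s=pickle.load(open("c0.pkl","rb"))["scene"]
P=ray(s,(np.array([(88,374),(279,430),(374,328)])+.5)/4-.5+[140,80],0)[:,:2];print(P,(P[1]+P[2])/2,np.degrees(np.arctan2(*(P[1]-P[2])[::-1])),np.degrees(np.arctan2(*(P[1]-P[0])[::-1])))
D=np.array([.487,.1245]);a=np.radians(4.7);d=(P[1]+P[2])/2-D
print(d@[np.cos(a),np.sin(a)],d@[-np.sin(a),np.cos(a)])
E
```

```text
[[ 0.6054 -0.1867]
 [ 0.576  -0.0388]
 [ 0.4389 -0.0647]] [ 0.5075 -0.0518] 10.664364793692165 101.23659421052392
0.005948782693911087 -0.17733804249335788
```

jog_arm --pt "-0.1 0.4 0" --pt "-0.25 1.2 0" --pt "-0.45 2.2 0" --pt "-0.65 3.2 0" --pt "-0.85 4.2 0" --pt "-1.1 5.2 0" --pt "-1.3 6.2 0" --pt "-1.5 7.2 0" --pt "-1.7 8.2 0" --pt "-1.9 9.1 0" --pt "-2.05 9.7 0" --pt "-2.1 10 0" --turn '[-0.2,-0.5,-0.9,-1.4,-1.8,-2.2,-2.6,-3.0,-3.4,-3.8,-4,-4.1]' --grip '[0,0,0,0,0,0,0,0,0,0,0,0]'

```text
time_s: 5.88
position: [0.5108, -0.1079, 0.0128]
tcp_rot: [[-0.112, 0.994, 0.004], [0.994, 0.112, -0.003], [-0.004, 0.004, -1.0]]
force: [0.2, -7.7, -2.8]
opening: 0.998
grasp_force: 3.9
```

```bash
python3 - <<'E'
from h import *
c=capture("scene")["color"][80:230,140:320]
cv2.imwrite("pics/e.png",cv2.resize(c,(720,600),interpolation=cv2.INTER_CUBIC))
E
```

```text
(no output)
```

View pics/e.png

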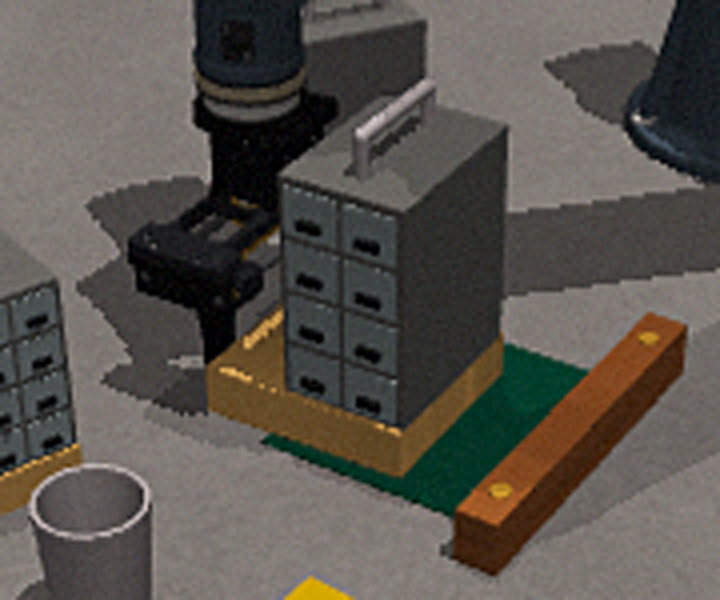

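The tower slid upright onto the mat. Its leading bottom corners are at crop (401,477) and (502,374), roughly parallel to the rail.

```bash
cat > m.py <<'E'
from h import *
import pickle,sys
np.set_printoptions(precision=4,suppress=True)
s=pickle.load(open("c0.pkl","rb"))["scene"]
def m(pts):
    P=ray(s,(np.array(pts)+.5)/4-.5+[140,80],0)[:,:2];print(P,(P[1]+P[2])/2,np.degrees(np.arctan2(*(P[1]-P[2])[::-1])),np.degrees(np.arctan2(*(P[1]-P[0])[::-1])))
    D=np.array([.487,.1245]);a=np.radians(4.7);d=(P[1]+P[2])/2-D
    print(d@[np.cos(a),np.sin(a)],d@[-np.sin(a),np.cos(a)])
E
python3 -c "
from m import *
m([(208,413),(401,477),(502,374)])
print(read_state()['moment'])"
```

```text
[[ 0.59   -0.0896]
 [ 0.568   0.0574]
 [ 0.4311  0.0422]] [0.4995 0.0498] 6.317936230747822 98.52154800248138
0.0063807067599625416 -0.07545930945894551
[-1.0297 -0.1878 -0.1005]
```

jog_arm --pt "-0.15 0.5 0" --pt "-0.4 1.4 0" --pt "-0.65 2.4 0" --pt "-0.9 3.4 0" --pt "-1.1 4.4 0" --pt "-1.3 5.3 0" --pt "-1.45 6.1 0" --pt "-1.55 6.6 0" --pt "-1.6 6.9 0" --pt "-1.65 7.15 0" --pt "-1.7 7.35 0" --pt "-1.7 7.5 0" --turn '[-0.2,-0.5,-0.8,-1.1,-1.3,-1.5,-1.6,-1.7,-1.7,-1.7,-1.7,-1.7]' --grip '[0,0,0,0,0,0,0,0,0,0,0,0]'

```text
time_s: 7.42
position: [0.4947, -0.0354, 0.0128]
tcp_rot: [[-0.083, 0.997, 0.005], [0.997, 0.083, -0.006], [-0.006, 0.005, -1.0]]
force: [-2.1, -25.7, -3.3]
opening: 1.005
grasp_force: 12.6
```

```bash
python3 - <<'E'
from h import *
c=capture("scene")["color"][90:220,170:326];t=capture("top")["color"][140:270,210:366]
cv2.imwrite("pics/f.png",cv2.resize(c,(720,600),interpolation=cv2.INTER_CUBIC))
print(read_state()["force"],read_state()["moment"])
E
```

```text
[ -1.35837306 -19.69125514  -2.76326577] [-3.45123696  0.27971109 -0.44461686]
```

View pics/f.png

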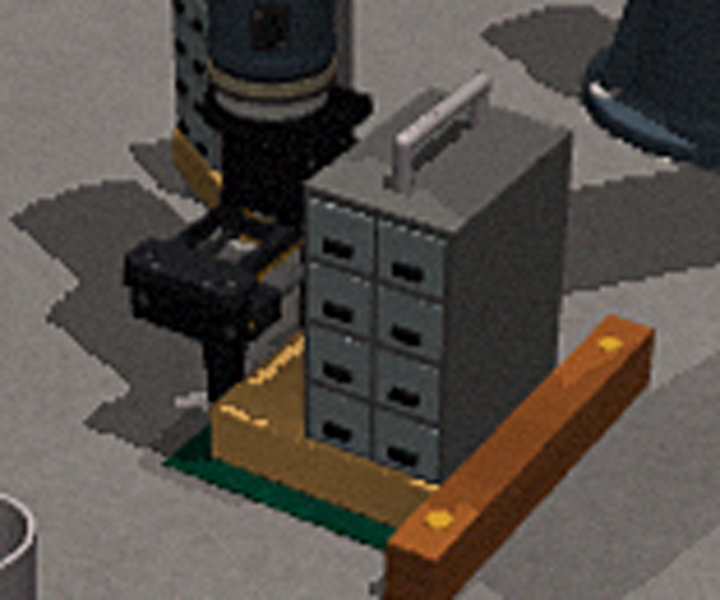

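The tower is upright against the rail, with a green margin along its near side. I'll press slightly more so it sits flat, then back off and check from above.

jog_arm --pt "0 0.1 0" --pt "0 0.2 0" --pt "0 0.2 0" --pt "0 0 0" --pt "0 -0.5 0" --pt "0.1 -1.5 0" --pt "0.3 -3.5 0" --pt "0.5 -6 0" --pt "0.7 -8 0" --pt "0.7 -8 0" --turn '[0,0,0,0,0,0,0,0,0,0]' --grip '[0,0,0,0,0,0,0,0,0,0]'

```text
time_s: 8.78
position: [0.4994, -0.1121, 0.0126]
tcp_rot: [[-0.08, 0.997, 0.001], [0.997, 0.08, -0.0], [-0.0, 0.001, -1.0]]
force: [-0.3, 1.0, -0.7]
opening: 0.996
grasp_force: 0.0
```

jog_arm --pt "0 0 2" --pt "0 0 6" --pt "0 0 11" --pt "0 -2 16" --pt "0 -6 20" --pt "0 -11 21" --pt "-2 -16 21" --pt "-5 -20 21" --pt "-9 -24 21" --pt "-12 -27 21" --pt "-13 -28 21" --pt "-13 -28 21" --turn '[0,0,0,0,0,0,0,0,0,0,0,0]' --grip '[0,0,0,0,0,0,0,0,0,0,0,0]'

```text
time_s: 10.28
position: [0.3687, -0.3901, 0.2223]
tcp_rot: [[-0.081, 0.997, -0.0], [0.997, 0.081, 0.001], [0.001, 0.0, -1.0]]
force: [-0.1, -0.4, -0.2]
opening: 0.998
grasp_force: 0.0
```

```bash
python3 - <<'E'
from h import *
t=capture("top")["color"][160:270,215:375]
cv2.imwrite("pics/g.png",cv2.resize(t,(800,550),interpolation=cv2.INTER_CUBIC))
E
```

```text
(no output)
```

View pics/g.png

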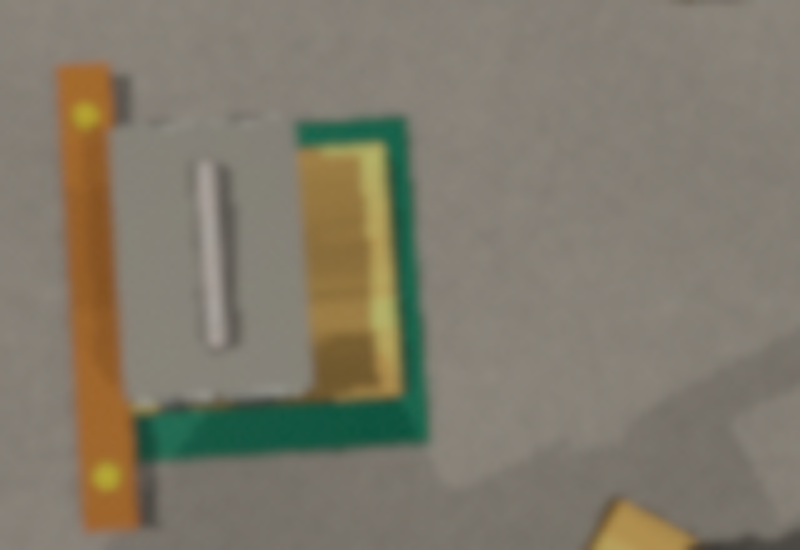

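The tower is flat against the rail with its plinth on the mat. Rear plinth corners are at about (387,143) and (404,397), and the handle runs (205,162) to (219,345).

```bash
python3 - <<'E'
from h import *
import pickle
t=pickle.load(open("c0.pkl","rb"))["top"]
T=lambda p,z:ray(t,(np.array(p)+.5)/5-.5+[215,160],z)[:,:2]
a=np.radians(4.7);R=np.array([[np.cos(a),np.sin(a)],[-np.sin(a),np.cos(a)]])
for n,p,z in(("rear",[(387,143),(404,397)],.036),("handle",[(205,162),(219,345)],.227),("cab lead",[(108,122),(128,405)],.196),("mat",[(405,118),(428,440)],0)):
    P=(T(p,z)-[.487,.1245])@R.T; d=P[0]-P[1]; print(n,P.round(4).tolist(),P.mean(0).round(4),np.degrees(np.arctan2(d[1],d[0])).round(2))
E
```

```text
rear [[0.0757, -0.1529], [-0.0665, -0.1516]] [ 0.0046 -0.1523] -0.52
handle [[0.0482, -0.0447], [-0.0373, -0.0455]] [ 0.0055 -0.0451] 0.52
cab lead [[0.0744, -0.0002], [-0.0619, -0.0013]] [ 0.0063 -0.0008] 0.45
mat [[0.0942, -0.1687], [-0.0919, -0.1677]] [ 0.0012 -0.1682] -0.31
```

```bash
python3 -c "
from rig import *
print(hand_in())"
```

```text
the job is handed in; nothing more can be done
None
```

The tower was pushed low on its plinth and handed in at about 10 s, upright and flat against the rail: within about 0.5° and 1–2 mm, some 5 mm off centre, with the plinth wholly on the mat and the cup, clamp block, seal and tray untouched.

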